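# Tip the detergent jug onto its side and flip the keeper over it

## Task

The orange detergent jug is nearly empty: push it over, in its tilting stand, until it lies fully down on its side with its tap over the dosing cup, without lifting it out of its cradle. Then push the green keeper arm over so that it lies flat across the jug, and leave the cup and everything else on the counter where it is.

Things in the scene. Friction and masses are not known exactly. Their poses are not given: they have to be found in the camera images.
- stand: Grey stand fixed to the counter. Origin on the counter straight below the cradle's hinge (which runs along y, z = 90 mm); its x axis is the direction in which the jug tips, y to the left of that. Base 280 x 200 mm, from x = -110 to 170 mm; side walls 82 mm high at y = +-88 mm. The keeper's post, 34 x 12 mm, 190 mm high, stands at x = 100, y = 98 mm.
- cradle (a joint): L-shaped steel cradle under and behind the jug: 0 rad = jug upright (start), 1.57 = end stop, jug lying along the stand's +x, cap foremost. Its slotted back is 175 mm high, its side lips 20 mm. Damped hinge: 3 to 9 N on the jug, 155 mm above the cradle's floor, towards the stand's +x tips it. Let go below 0.4 rad it drops back; beyond 0.8 it sinks by itself to the stop in about 4 s.
- cradle_seat (a point): Point on the cradle's floor where the centre of the jug's underside rests; it turns with the cradle. In the stand's frame at (-47, 0, 90) mm at the start, (0, 0, 137) mm when down; its z axis points along the jug to the cap.
- jug: Orange jug, white cap and tap, loose in the cradle; 90 (x) x 130 (y) mm, body 190 mm high, 222 mm with the cap, 0.4 to 0.8 kg. Origin: centre of its underside, z to the cap, x to the cradle's back plate. Upright, its labelled front face is at x = -92 mm in the stand's frame, from z = 90 mm up. Lying, it reaches from x = 0 to 222 mm there, its upper face 182 mm above the counter.
- keeper (a joint): Green arm, 130 mm long, 28 wide (along the stand's x), 8 thick, hinged on the post: axis along the stand's x through (100, 98, 187) mm. 0 rad = end stop, level, pointing to the stand's -y, 5 mm above the lying jug; 1.57 = upright; it starts at 1.7 to 1.95, leaning out to +y (stop 2.1). A stiff hinge (0.09 N m) holds it where it is left; 1 to 2 N near its end moves it.
- keeper_tip (a point): Free end of the keeper arm, mid thickness, 130 mm from its hinge.
- dosing_cup: Blue dosing cup, radius 30 mm, 55 mm high, on the counter below where the tap comes to lie; origin at the centre of its underside. Leave it alone.
- stain_bottle: White bottle with a blue cap, radius 28 mm, 160 mm high, right of the stand; origin under its centre. Leave it alone.
- peg_jar: Glass jar with a metal lid, radius 36 mm, 100 mm high, right of the stand; origin under its centre. Leave it alone.
- paint_tin: Metal tin, radius 54 mm, 125 mm high, at the robot's right; origin under its centre. Leave it alone.
- softener: Red bottle with a white cap, radius 38 mm, 210 mm high, at the robot's left; origin under its centre. Leave it alone.
- lint_brush: Brush lying on the counter at the robot's left. Leave it alone.
- pod_box: Green pod box with a white lid, 100 x 150 x 110 mm high, at the right; origin under its centre. Leave it alone.

How it is judged:
On the way, in this order (a step that is already met when the one before it is completed fails the run):
1. the jug lies fully down on its side in the cradle (value of joint cradle above 1.48 rad and angle between jug's own z axis and vertical above 1.4 rad and distance between jug and cradle_seat below 0.025 m), for 0.2 s.
2. the keeper arm lies across the jug (all of step 1 and value of joint keeper below 0.12 rad), for 0.2 s.
At the end, for the whole second after the job is handed in: The cradle is within 0.09 rad of its lower stop (joint above 1.48) with the jug on its side (tilt above 1.4 rad), its foot within 25 mm of its seat in the cradle and at rest; the keeper is below 0.12 rad; every bystander is upright and within 30 mm of where it started (all of step 2 and linear speed of jug below 0.02 m/s and distance of each of dosing_cup, stain_bottle, peg_jar, paint_tin, softener, lint_brush, pod_box from where it was at the start of the episode below 0.03 m and angle between each of dosing_cup, stain_bottle, peg_jar, paint_tin, softener, pod_box's own z axis and vertical below 0.2 rad); the robot touches nothing.
It fails at once if the jug is lifted or pushed out of its seat in the cradle (foot over 35 mm from the seat) (distance between jug and cradle_seat above 0.035 m).
It fails at once if a bystander is knocked over or moved more than 30 mm (distance of any of dosing_cup, stain_bottle, peg_jar, paint_tin, softener, lint_brush, pod_box from where it was at the start of the episode above 0.03 m or angle between any of dosing_cup, stain_bottle, peg_jar, paint_tin, softener, pod_box's own z axis and vertical above 0.5 rad).
It also fails if it takes over 51 s, if anything falls off the work surface, if the arm or the gripper's body presses on something with over 40 N, if the wrist force passes 120 N, or if a joint passes its speed limit or range.

## Robot

A 7-joint arm with a two-finger parallel gripper is mounted at the origin on the work surface. World frame = base frame: x ahead of the robot, y to its left, z up, the work surface at z = 0. Lengths are in m, angles in rad, forces in N, time in s.
With the tool pointing down it reaches from about 0.4 to 0.925 m from the base axis. Payload 5.6 kg.
Tool frame: the origin (TCP) lies between the finger pads; the fingertips stand 22 mm ahead of it and the grasp point (between the pads) lies 3 mm ahead of it (arm.nose_length is the distance from the TCP to the fingertips, in m); z points along the fingers, y is the line along which they close (so a half turn about z gives the same grasp; the last joint's range is limited). The gripper opens to 85 mm and grips with 20 to 120 N. Pads are 22 mm wide; open, the fingers measure 114 mm over their backs; the gripper's body (76 mm by 85 mm) begins 54 mm behind the grasp point. The pads swing forward as they close: fully open they stand 13 mm farther back than shut.
Start: joints at [-1.316, 0.468, -0.012, 1.603, 0.006, 1.071, -0.056], TCP at [0.191, 0.621, 0.253] pointing down, gripper open.
Joint ranges: [-2.53, 2.53], [-0.31, 2.02], [-1.57, 1.55], [0.28, 2.44], [-1.29, 4.43], [0.15, 1.84], [-2.92, 2.92]. Speed limits (rad/s): [2.57, 2.57, 3.14, 3.14, 3.14, 3.14, 3.14].

## Interface

Orientations are given as a 3x3 rotation matrix whose columns are the frame's x, y, z axes.
In Python, from rig import arm, viewer, order gives the robot as it stands (arm), with the cameras (viewer) and the job (order).
- The arm moves only by the shell command python3 inch.py FILE [FORCE], which reads ROWS from the file FILE. ROWS is one flat JSON list of numbers that holds 1 to 8 rows one after another, with no inner brackets; each row has 7 numbers: dx, dy, dz in m, then a rotation vector rx, ry, rz in rad, then the finger opening in m; each row shifts and turns the commanded pose from where the row before left it, along the tool's axes as they then stand; what a row does not reach is not made up. A row lasts 1/12 s, in which the tool goes at most 0.0417 m and 0.125 rad, less where a joint would pass 70% of its speed; a pose out of reach is approached as far as the arm can. The fingers move at their own pace and stop on an object; FORCE is the grip in N (left out, the last holds). Time passes only in rows, so rows that do not move let the fingers close. It prints the time, the measured TCP pose, the force, the opening and the grip force at its end. Input that does not fit is refused with a message, and nothing moves.
- arm.state(): the state, without advancing time (a new reading comes with each control period).
- viewer.grab_frame(name): name is "side" or "top" or "wrist"; returns the picture (384x512x3 uint8, blue, green, red); there is no depth.
- viewer.camera_params(name): a dict with "vertical_fov" (degrees; the focal length in pixels is half the picture's height over the tangent of half this angle, whatever the lens; pixels are square), "cx", "cy" (the principal point, pixels), "extrinsics" (4x4, takes a point from camera to world coordinates); the wrist camera has in their place "tool_from_camera" (4x4, takes a point from camera to tool coordinates, whose origin is the TCP and whose axes are the flange's). Camera axes: x right, y down, z forward; pixel columns grow to the right and rows downward; lengths in m; the calibration is good to about 2 mm. A picture is of the moment at which its call begins: read the wrist's pose just before it. camera_params takes no time and is no camera call.
- order.sign_off(): hands the job in; it is judged then, once.
The state is a dict: "t": time; "joint_positions": joint angles; "qd": joint speeds; "joint_efforts": joint torques, N m; "tcp_pos": TCP position; "tool_rot": TCP orientation; "wrist_force": force on the tool from outside, world axes, zero at the start; "torque": the same for the moment, N m; "gripper_width": finger opening in m; "finger_force": force on a finger pad.
Only numpy, scipy, OpenCV 4.12 (cv2) and the standard library are available. Lean on these libraries where they do the work, as an engineer would, in place of code of your own. Each camera call takes 0.05 s, during which the arm holds its last target. There are 200 camera calls.

## Working session

There is one attempt and no reset: what is moved stays moved. The work goes in short steps, Python scripts to look and compute and a shell command to move; the robot and the scene stay as the last step left them, time stands still between calls to the robot, and variables do not carry over. Pictures are saved under pics/ and viewed, at most 10 in all, crops included, and the job is handed in when it is done.

```bash
mkdir -p pics; ls
python3 - <<'E'
from rig import arm, viewer, order
import cv2,numpy as np
for n in ("side","top"):
    cv2.imwrite(f"pics/{n}0.png",viewer.grab_frame(n))
    p=viewer.camera_params(n);print(n,p["vertical_fov"],p["cx"],p["cy"],np.round(p["extrinsics"],3).tolist(), [k for k in p])
print({k:np.round(v,3).tolist() for k,v in arm.state().items()})
E
```

```text
inch.py
pics
rig.py
side 43.35852655211498 249.41817078506787 195.48617089487567 [[0.7, -0.421, 0.577, -0.28], [-0.714, -0.402, 0.573, -0.884], [-0.009, -0.813, -0.582, 1.016], [0.0, 0.0, 0.0, 1.0]] ['vertical_fov', 'cx', 'cy', 'extrinsics']
top 46.35555117448003 255.62128966097964 194.5303949673796 [[-0.001, -0.987, 0.159, 0.325], [-1.0, 0.0, -0.004, 0.01], [0.004, -0.159, -0.987, 1.735], [0.0, 0.0, 0.0, 1.0]] ['vertical_fov', 'cx', 'cy', 'extrinsics']
{'t': 0.1, 'joint_positions': [-1.316, 0.468, -0.012, 1.604, 0.006, 1.071, -0.056], 'qd': [0.0, -0.002, -0.001, -0.002, -0.0, -0.002, -0.0], 'joint_efforts': [0.001, -53.352, 0.021, -25.197, 0.011, 0.004, -0.0], 'tcp_pos': [0.191, 0.621, 0.252], 'tool_rot': [[-0.956, 0.294, -0.0], [0.294, 0.956, -0.002], [-0.0, -0.002, -1.0]], 'wrist_force': [0.28, 0.28, -0.76], 'torque': [-0.02, 0.023, 0.047], 'finger_force': 0.0, 'gripper_width': 0.086}
```

View pics/side0.png

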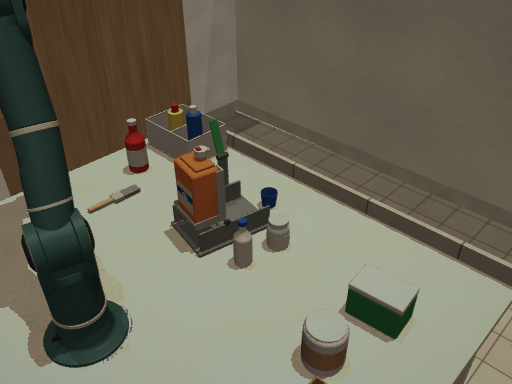

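View pics/top0.png

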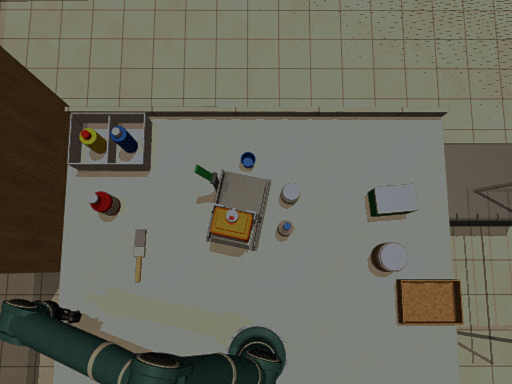

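The top view shows the jug at about (232,222), the stand (208–271, 170–250), the keeper at (205,173) leaning out to the left, and the cup at (248,160). The stain bottle and peg jar are on its right. The tipping direction is roughly world +x, turned slightly. I'll zoom in and measure.

```bash
cat > h.py <<'E'
from rig import arm, viewer, order
import cv2,numpy as np
def ray(n,u,v):
    p=viewer.camera_params(n);f=192/np.tan(np.radians(p["vertical_fov"]/2));E=np.array(p["extrinsics"])
    d=E[:3,:3]@np.array([(u-p["cx"])/f,(v-p["cy"])/f,1.]);return E[:3,3],d/np.linalg.norm(d)
def onz(n,u,v,z):
    o,d=ray(n,u,v);return o+d*(z-o[2])/d[2]
def cross(a,b):
    (o1,d1),(o2,d2)=ray("top",*a),ray("side",*b)
    s=np.linalg.lstsq(np.c_[d1,-d2],o2-o1,rcond=None)[0]
    return (o1+d1*s[0]+o2+d2*s[1])/2,np.linalg.norm(o1+d1*s[0]-o2-d2*s[1])
def proj(n,P):
    p=viewer.camera_params(n);f=192/np.tan(np.radians(p["vertical_fov"]/2));E=np.array(p["extrinsics"])
    c=E[:3,:3].T@(np.array(P)-E[:3,3]);return c[:2]/c[2]*f+[p["cx"],p["cy"]]
E
python3 - <<'E'
from h import *
T=cv2.imread("pics/top0.png");S=cv2.imread("pics/side0.png")
a=cv2.resize(T[145:260,185:305],None,fx=3.3,fy=3.3,interpolation=cv2.INTER_CUBIC)
b=cv2.resize(S[110:275,165:300],None,fx=2.96,fy=2.3,interpolation=cv2.INTER_CUBIC)
b=cv2.resize(S[112:272,165:300],None,fx=2.375,fy=2.375,interpolation=cv2.INTER_CUBIC)[:379]
a=a[:379]
cv2.imwrite("pics/crop0.png",np.hstack([a,b]));print(a.shape,b.shape)
for n,I in (("top",T),("side",S)):
    h=cv2.cvtColor(I,cv2.COLOR_BGR2HSV)
    for nm,lo,hi in (("orange",(8,150,110),(22,255,255)),("green",(50,120,60),(75,255,255)),("blue",(105,150,40),(125,255,255))):
        m=cv2.inRange(h,lo,hi)
        for c in cv2.findContours(m,0,2)[0]:
            if cv2.contourArea(c)>25:print(n,nm,cv2.contourArea(c),np.round(cv2.minAreaRect(c)[0],1),np.round(cv2.minAreaRect(c)[1],1),round(cv2.minAreaRect(c)[2],1),cv2.boxPoints(cv2.minAreaRect(c)).round(1).tolist())
E
```

```text
(379, 396, 3) (379, 321, 3)
top orange 1561.0 [427. 301.] [52. 38.] -0.0 [[401.0, 320.0], [401.0, 282.0], [453.0, 282.0], [453.0, 320.0]]
top orange 774.0 [230.9 222.8] [38.4 26.2] 11.9 [[209.39999389648438, 231.60000610351562], [214.8000030517578, 206.0], [252.39999389648438, 213.89999389648438], [247.0, 239.5]]
top blue 81.5 [247.5 161.5] [ 9. 13.] 90.0 [[241.0, 157.0], [254.0, 157.0], [254.0, 166.0], [241.0, 166.0]]
top blue 90.5 [118.3 134.3] [14.8 15.6] 45.0 [[107.5, 134.5], [118.5, 123.5], [129.0, 134.0], [118.0, 145.0]]
side orange 564.5 [196.  164.5] [38.9 26.2] 45.0 [[173.0, 160.0], [191.5, 141.5], [219.0, 169.0], [200.5, 187.5]]
side green 204.0 [216.8 136.2] [34.2  7.5] 75.5 [[208.89999389648438, 120.5999984741211], [216.10000610351562, 118.69999694824219], [224.6999969482422, 151.8000030517578], [217.39999389648438, 153.6999969482422]]
side blue 56.5 [242. 222.] [8. 8.] 90.0 [[238.0, 218.0], [246.0, 218.0], [246.0, 226.0], [238.0, 226.0]]
side blue 219.0 [268.5 197.5] [19. 15.] 90.0 [[261.0, 188.0], [276.0, 188.0], [276.0, 207.0], [261.0, 207.0]]
side blue 294.5 [194.  124.5] [27.9 14.1] 84.6 [[185.60000610351562, 111.30000305175781], [199.6999969482422, 110.0], [202.39999389648438, 137.6999969482422], [188.3000030517578, 139.10000610351562]]
```

View pics/crop0.png

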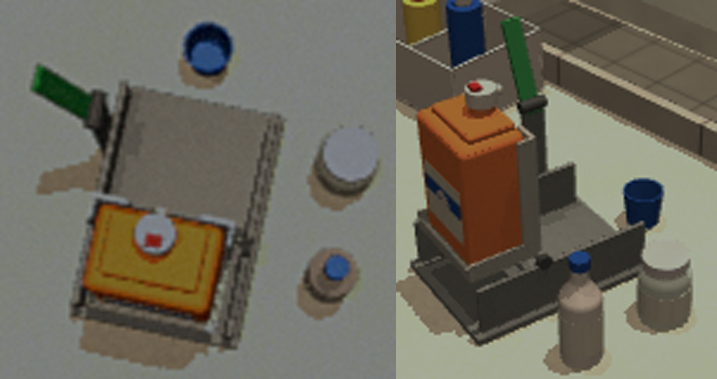

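Run:
```python
from h import *
t=lambda u,v:(185+u/3.3,145+v/3.3)
s=lambda u,v:(165+(u-396)/2.375,112+v/2.375)
C={k:onz("top",*t(*p),.012)[:2] for k,p in dict(fl=(122,85),fr=(283,118),br=(235,348),bl=(72,315)).items()}
for k in C:print(k,C[k].round(4))
for a,b in (("fl","fr"),("fr","br"),("br","bl"),("bl","fl")):
    d=C[b]-C[a];print(a,b,np.linalg.norm(d).round(4),np.degrees(np.arctan2(d[1],d[0])).round(1))
print("cap top",onz("top",*t(154,236),.312),cross(t(154,234),s(482,90)))
for z in (.28,.27):
  J=[onz("top",*t(*p),z)[:2] for p in ((98,203),(225,228),(213,318),(83,290))]
  print(np.round(J,4).tolist(),[np.degrees(np.arctan2(*(J[i]-J[j])[::-1])).round(1) for i,j in ((0,1),(3,2),(1,2),(0,3))])
print("keeper tip",cross(t(38,80),s(511,22)),"base",cross(t(98,110),s(533,100)))
print("tip",onz("top",*t(38,80),.3))
print("cup",onz("top",*t(209,50),.055),onz("side",268.5,190,.055))
print("stain cap",onz("top",*t(338,267),.16),cross(t(338,267),s(579,258)))
print("jar",onz("top",*t(347,155),.1))
```

```text
fl [0.6962 0.1349]
fr [ 0.6562 -0.0563]
br [0.3857 0.0009]
bl [0.4238 0.1899]
fl fr 0.1953 -101.8
fr br 0.2766 168.1
br bl 0.1928 78.6
bl fl 0.2779 -11.4
cap top [0.48258398 0.08066134 0.312     ] (array([0.48796935, 0.0790815 , 0.30486895]), np.float64(0.006555703662292399))
[[0.519, 0.138], [0.494, 0.0121], [0.4054, 0.0239], [0.4329, 0.1515]] [np.float64(78.8), np.float64(77.8), np.float64(-7.6), np.float64(-8.9)]
[[0.5204, 0.1389], [0.4952, 0.0121], [0.406, 0.024], [0.4336, 0.1525]] [np.float64(78.8), np.float64(77.8), np.float64(-7.6), np.float64(-8.9)]
keeper tip (array([0.64142756, 0.19550844, 0.30042404]), np.float64(0.005674643241749348)) base (array([0.63014892, 0.14462193, 0.20270225]), np.float64(0.004837795787567947))
tip [0.63923465 0.19726622 0.3       ]
cup [0.7285493 0.031002  0.055    ] [0.74172309 0.03658855 0.055     ]
stain cap [ 0.46609286 -0.10817557  0.16      ] (array([ 0.46748634, -0.1093021 ,  0.15732057]), np.float64(0.0029370978865681492))
jar [ 0.59711662 -0.12431581  0.1       ]
```

The measured stand corners come out at 277 × 194 mm against 280 × 200. That gives a yaw of about -11.7° and an origin at about (0.511, 0.0735). The jug's front and back edges, the keeper hinge and the bystander heights all agree with this. Now I close the fingers, align the yaw and go behind the jug.

```bash
cat >> h.py <<'E'
a=np.radians(-11.7);O=np.array([.511,.0735,0]);R=np.array([[np.cos(a),-np.sin(a),0],[np.sin(a),np.cos(a),0],[0,0,1]])
def rep():
    s=arm.state();print("t",round(s["t"],2),"tcp in stand mm",np.round(1000*R.T@(np.array(s["tcp_pos"])-O),1),"F stand",np.round(R.T@np.array(s["wrist_force"]),1),"\ntool in stand",np.round(R.T@np.array(s["tool_rot"]),3).tolist(),"nose",arm.nose_length,"w",round(s["gripper_width"],4))
E
echo '[0, 0, -0.01, 0, 0, -0.094, 0, -0.02, -0.034, 0, 0, 0, 0, 0, -0.02, -0.034, 0, 0, 0, 0, 0, -0.02, -0.034, 0, 0, 0, 0, 0, -0.02, -0.034, 0, 0, 0, 0, 0, -0.02, -0.034, 0, 0, 0, 0, 0, -0.02, -0.034, 0, 0, 0, 0, 0]' > m.json && python3 inch.py m.json 20 && python3 -c "from h import *;rep()"
```

```text
t: 0.68
tcp_pos: [0.2672, 0.3952, 0.2629]
tool_rot: [[-0.979, 0.202, -0.0], [0.202, 0.979, -0.001], [0.0, -0.001, -1.0]]
wrist_force: [-0.0, -0.3, -0.5]
gripper_width: 0.0006
finger_force: 0.0
t 0.68 tcp in stand mm [-304.   265.5  262.9] F stand [ 0.1 -0.3 -0.5] 
tool in stand [[-1.0, -0.0, -0.0], [-0.0, 1.0, -0.001], [0.0, -0.001, -1.0]] nose 0.022 w 0.0006
```

```bash
echo '[-0.0225, -0.033, 0, 0, 0, 0, 0, -0.0225, -0.033, 0, 0, 0, 0, 0, -0.0225, -0.033, 0, 0, 0, 0, 0, -0.0225, -0.033, 0, 0, 0, 0, 0, -0.0225, -0.033, 0, 0, 0, 0, 0, -0.0225, -0.033, 0, 0, 0, 0, 0, -0.0225, -0.033, 0, 0, 0, 0, 0, -0.0225, -0.033, 0, 0, 0, 0, 0]' > m.json && python3 inch.py m.json && python3 -c "from h import *;rep()"
```

```text
t: 1.35
tcp_pos: [0.3899, 0.1004, 0.2634]
tool_rot: [[-0.979, 0.202, 0.0], [0.202, 0.979, 0.0], [-0.0, 0.001, -1.0]]
wrist_force: [1.2, 0.4, 0.1]
gripper_width: -0.0001
finger_force: 0.0
t 1.35 tcp in stand mm [-124.     1.7  263.4] F stand [1.1 0.6 0.1] 
tool in stand [[-1.0, -0.0, 0.0], [-0.0, 1.0, 0.001], [-0.0, 0.001, -1.0]] nose 0.022 w -0.0001
```

```bash
echo '[-0.007, 0, 0, 0, 0, 0, 0, -0.007, 0, 0, 0, 0, 0, 0, -0.006, 0, 0, 0, 0, 0, 0, -0.006, 0, -0.001, 0, 0, 0, 0, -0.006, 0, -0.003, 0, 0, 0, 0, -0.006, 0, -0.003, 0, 0, 0, 0]' > m.json && python3 inch.py m.json
python3 - <<'E'
from h import *
rep()
S=viewer.grab_frame("side");cv2.imwrite("pics/side1.png",cv2.resize(S[90:275,130:320],None,fx=2.5,fy=2.5))
E
```

```text
t: 1.85
tcp_pos: [0.426, 0.0958, 0.2697]
tool_rot: [[-0.98, 0.2, -0.004], [0.2, 0.98, -0.0], [0.003, -0.001, -1.0]]
wrist_force: [-3.6, 1.9, -1.1]
gripper_width: 0.0001
finger_force: 1.8
t 1.85 tcp in stand mm [-87.8   4.6 269.7] F stand [-3.9  1.1 -1.1] 
tool in stand [[-1.0, -0.003, -0.003], [-0.003, 1.0, -0.001], [0.003, -0.001, -1.0]] nose 0.022 w 0.0001
```

View pics/side1.png

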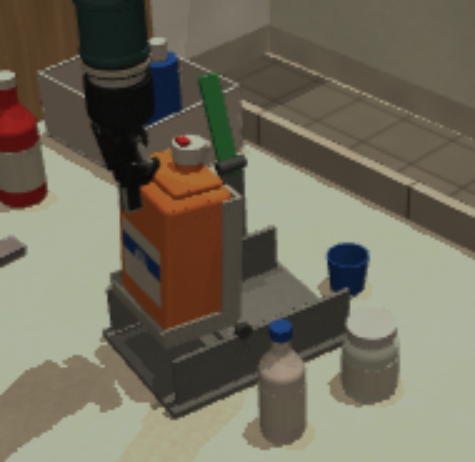

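Fingers touch the jug's front near its top (crop (135,195)) with 3.9 N, and the cradle is starting to tip. I'll continue along the arc.

```bash
echo '[-0.006, 0, -0.002, 0, 0, 0, 0, -0.006, 0, -0.002, 0, 0, 0, 0, -0.006, 0, -0.002, 0, 0, 0, 0, -0.006, 0, -0.002, 0, 0, 0, 0, -0.006, 0, -0.002, 0, 0, 0, 0, -0.007, 0, -0.002, 0, 0, 0, 0, -0.007, 0, -0.002, 0, 0, 0, 0, -0.007, 0, -0.001, 0, 0, 0, 0]' > m.json && python3 inch.py m.json && python3 -c "from h import *;rep()"
```

```text
t: 2.57
tcp_pos: [0.4778, 0.0848, 0.2858]
tool_rot: [[-0.979, 0.202, 0.001], [0.202, 0.979, 0.001], [-0.001, 0.001, -1.0]]
wrist_force: [-3.2, 2.4, 4.9]
gripper_width: -0.0002
finger_force: 2.6
t 2.57 tcp in stand mm [-34.8   4.3 285.8] F stand [-3.6  1.7  4.9] 
tool in stand [[-1.0, -0.001, 0.001], [-0.001, 1.0, 0.001], [-0.001, 0.001, -1.0]] nose 0.022 w -0.0002
```

```bash
echo '[-0.008, 0, -0.001, 0, 0, 0, 0, -0.008, 0, 0, 0, 0, 0, 0, -0.008, 0, 0, 0, 0, 0, 0, -0.008, 0, 0, 0, 0, 0, 0, -0.008, 0, 0, 0, 0, 0, 0, -0.008, 0, 0, 0, 0, 0, 0, -0.008, 0, 0.001, 0, 0, 0, 0, -0.008, 0, 0.001, 0, 0, 0, 0]' > m.json && python3 inch.py m.json && python3 -c "from h import *;rep()" && echo '[-0.008, 0, 0.002, 0, 0, 0, 0, -0.008, 0, 0.003, 0, 0, 0, 0, -0.008, 0, 0.003, 0, 0, 0, 0, -0.007, 0, 0.003, 0, 0, 0, 0, -0.006, 0, 0.003, 0, 0, 0, 0, -0.004, 0, 0.002, 0, 0, 0, 0]' > m.json && python3 inch.py m.json
python3 - <<'E'
from h import *
rep()
S=viewer.grab_frame("side");cv2.imwrite("pics/side2.png",cv2.resize(S[90:275,130:320],None,fx=2.5,fy=2.5))
E
```

```text
t: 3.23
tcp_pos: [0.5403, 0.0709, 0.2838]
tool_rot: [[-0.979, 0.203, -0.0], [0.203, 0.979, -0.001], [0.0, -0.001, -1.0]]
wrist_force: [-1.4, 0.4, 0.1]
gripper_width: -0.0002
finger_force: 0.6
t 3.23 tcp in stand mm [ 29.2   3.4 283.8] F stand [-1.4  0.1  0.1] 
tool in stand [[-1.0, -0.0, -0.0], [-0.0, 1.0, -0.001], [0.0, -0.001, -1.0]] nose 0.022 w -0.0002
t: 3.73
tcp_pos: [0.5803, 0.0627, 0.2674]
tool_rot: [[-0.979, 0.203, -0.001], [0.203, 0.979, -0.001], [0.001, -0.001, -1.0]]
wrist_force: [-0.5, 0.3, -0.0]
gripper_width: -0.0001
finger_force: 0.0
t 3.73 tcp in stand mm [ 70.1   3.5 267.4] F stand [-0.5  0.2 -0. ] 
tool in stand [[-1.0, 0.0, -0.001], [0.0, 1.0, -0.001], [0.001, -0.001, -1.0]] nose 0.022 w -0.0001
```

View pics/side2.png

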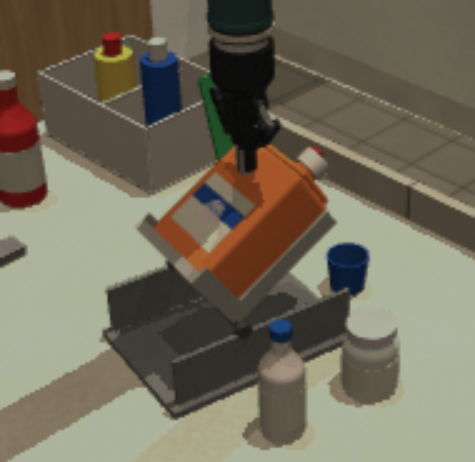

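The jug is at about 1 rad with its label face up, still seated, and sinking by itself. I'll raise the tool and go over the keeper to its outer side.

```bash
echo '[0, 0, -0.033, 0, 0, 0, 0, 0, 0, -0.033, 0, 0, 0, 0, 0, 0, -0.033, 0, 0, 0, 0, -0.006, 0.037, 0, 0, 0, 0, 0, -0.006, 0.037, 0, 0, 0, 0, 0, -0.006, 0.037, 0, 0, 0, 0, 0, -0.006, 0.037, 0, 0, 0, 0, 0, -0.006, 0.037, 0, 0, 0, 0, 0]' > m.json && python3 inch.py m.json && echo '[0, 0, 0, 0, 0, 0, 0, 0, 0, 0, 0, 0, 0, 0, 0, 0, 0, 0, 0, 0, 0, 0, 0, 0, 0, 0, 0, 0, 0, 0, 0, 0, 0, 0, 0, 0, 0, 0, 0, 0, 0, 0, 0, 0, 0, 0, 0, 0, 0, 0, 0, 0, 0, 0, 0, 0]' > m.json && python3 inch.py m.json >/dev/null && for i in 1 2 3 4; do echo '[0, 0, 0, 0, 0, 0, 0, 0, 0, 0, 0, 0, 0, 0, 0, 0, 0, 0, 0, 0, 0, 0, 0, 0, 0, 0, 0, 0, 0, 0, 0, 0, 0, 0, 0, 0, 0, 0, 0, 0, 0, 0, 0, 0, 0, 0, 0, 0, 0, 0, 0, 0, 0, 0, 0, 0]' > m.json && python3 inch.py m.json >/dev/null; done
python3 - <<'E'
from h import *
rep()
S=viewer.grab_frame("side");T=viewer.grab_frame("top")
a=cv2.resize(T[145:260,185:305],None,fx=3.3,fy=3.3,interpolation=cv2.INTER_CUBIC)[:379]
b=cv2.resize(S[112:272,165:300],None,fx=2.375,fy=2.375,interpolation=cv2.INTER_CUBIC)[:379]
cv2.imwrite("pics/crop3.png",np.hstack([a,b]))
E
```

```text
t: 4.45
tcp_pos: [0.6466, 0.24, 0.3671]
tool_rot: [[-0.979, 0.202, -0.001], [0.202, 0.979, 0.0], [0.001, 0.0, -1.0]]
wrist_force: [0.7, -1.5, 0.7]
gripper_width: -0.0001
finger_force: 0.0
t 7.78 tcp in stand mm [ 99.4 188.8 367.3] F stand [-0.3  0.4  0.5] 
tool in stand [[-1.0, -0.0, 0.0], [-0.0, 1.0, 0.0], [-0.0, 0.0, -1.0]] nose 0.022 w 0.0001
```

View pics/crop3.png

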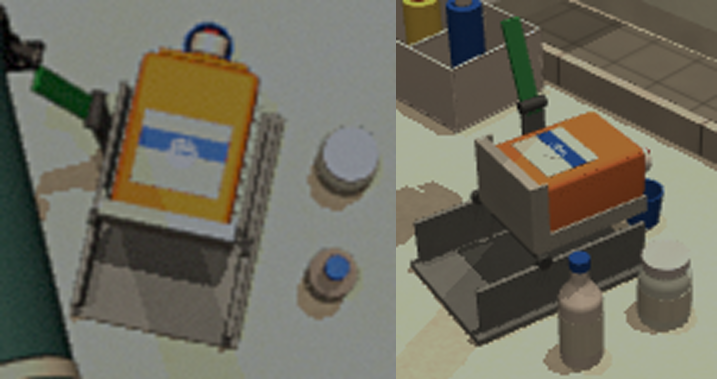

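Jug lies down, resting in the cradle, with its tap over the cup (crop (210,40)). The keeper still leans out with its tip at crop (38,80), and the tool is outside it. I'll lower the tool and push the keeper towards -y.

```bash
echo '[0, 0, 0.029, 0, 0, 0, 0, 0, 0, 0.029, 0, 0, 0, 0, 0, -0.012, 0, 0, 0, 0, 0, 0, -0.012, 0, 0, 0, 0, 0, 0, -0.012, 0, 0, 0, 0, 0, 0, -0.012, -0.002, 0, 0, 0, 0, 0, -0.012, -0.003, 0, 0, 0, 0, 0, -0.012, -0.003, 0, 0, 0, 0]' > m.json && python3 inch.py m.json
python3 - <<'E'
from h import *
rep()
S=viewer.grab_frame("side");cv2.imwrite("pics/side4.png",cv2.resize(S[90:275,130:320],None,fx=2.5,fy=2.5))
E
```

```text
t: 8.55
tcp_pos: [0.6323, 0.1659, 0.3192]
tool_rot: [[-0.979, 0.203, 0.002], [0.203, 0.979, 0.001], [-0.002, 0.001, -1.0]]
wrist_force: [0.9, 1.0, -0.0]
gripper_width: -0.0002
finger_force: 0.4
t 8.55 tcp in stand mm [100.1 115.  319.2] F stand [ 0.7  1.1 -0. ] 
tool in stand [[-1.0, 0.001, 0.002], [0.001, 1.0, 0.001], [-0.002, 0.001, -1.0]] nose 0.022 w -0.0002
```

View pics/side4.png

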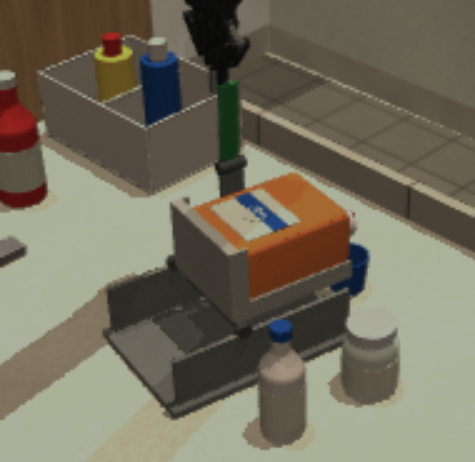

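The keeper is upright (crop (228,120)) with the fingers behind its end. I'll follow its arc down.

```bash
echo '[0, -0.01, 0, 0, 0, 0, 0, 0, -0.01, 0.001, 0, 0, 0, 0, 0, -0.01, 0.002, 0, 0, 0, 0, 0, -0.01, 0.003, 0, 0, 0, 0, 0, -0.01, 0.004, 0, 0, 0, 0, 0, -0.01, 0.005, 0, 0, 0, 0, 0, -0.009, 0.006, 0, 0, 0, 0, 0, -0.008, 0.007, 0, 0, 0, 0]' > m.json && python3 inch.py m.json && echo '[0, -0.007, 0.008, 0, 0, 0, 0, 0, -0.007, 0.008, 0, 0, 0, 0, 0, -0.006, 0.009, 0, 0, 0, 0, 0, -0.005, 0.009, 0, 0, 0, 0, 0, -0.004, 0.009, 0, 0, 0, 0, 0, -0.003, 0.009, 0, 0, 0, 0]' > m.json && python3 inch.py m.json
python3 - <<'E'
from h import *
rep()
S=viewer.grab_frame("side");cv2.imwrite("pics/side5.png",cv2.resize(S[90:275,130:320],None,fx=2.5,fy=2.5))
E
```

```text
t: 9.27
tcp_pos: [0.6162, 0.0909, 0.2887]
tool_rot: [[-0.979, 0.203, -0.0], [0.203, 0.979, -0.0], [-0.0, -0.0, -1.0]]
wrist_force: [0.2, -0.0, 1.5]
gripper_width: -0.0001
finger_force: 0.4
t: 9.77
tcp_pos: [0.6098, 0.0604, 0.2362]
tool_rot: [[-0.979, 0.203, -0.0], [0.203, 0.979, -0.0], [0.0, -0.0, -1.0]]
wrist_force: [0.3, -0.7, 1.4]
gripper_width: -0.0
finger_force: 0.4
t 9.77 tcp in stand mm [ 99.4   7.2 236.2] F stand [ 0.5 -0.6  1.4] 
tool in stand [[-1.0, -0.0, -0.0], [-0.0, 1.0, -0.0], [0.0, -0.0, -1.0]] nose 0.022 w -0.0
```

View pics/side5.png

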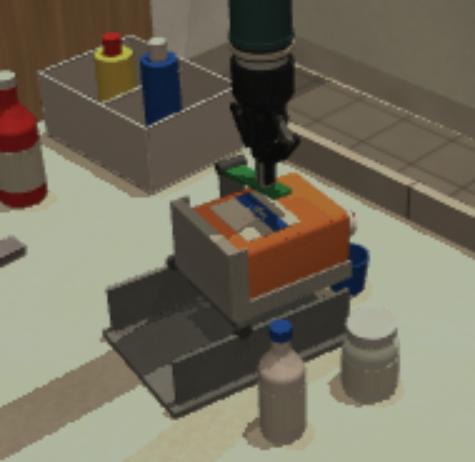

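Keeper is nearly down (crop (255,180)), with the fingers on top of it. I'll press it to its stop.

```bash
echo '[0, -0.002, 0.006, 0, 0, 0, 0, 0, 0, 0.006, 0, 0, 0, 0, 0, 0, 0.005, 0, 0, 0, 0, 0, 0, 0.003, 0, 0, 0, 0]' > m.json && python3 inch.py m.json | grep -E "pos|force" ; echo '[0, 0, 0.002, 0, 0, 0, 0, 0, 0, 0, 0, 0, 0, 0]' > m.json && python3 inch.py m.json | grep -E "pos|force"; echo '[0, 0, 0.001, 0, 0, 0, 0, 0, 0, 0, 0, 0, 0, 0]' > m.json && python3 inch.py m.json | grep -E "pos|force"
```

```text
tcp_pos: [0.6095, 0.0591, 0.2167]
wrist_force: [-3.6, -1.5, 14.8]
finger_force: 8.5
tcp_pos: [0.6096, 0.0591, 0.2169]
wrist_force: [-4.3, -1.0, 10.2]
finger_force: 5.1
tcp_pos: [0.6096, 0.0591, 0.2167]
wrist_force: [-6.6, -1.1, 14.2]
finger_force: 7.6
```

The tip stopped at z = 195 mm against the expected 191 mm with a firm reaction, so the keeper is at 0.04 rad or less. I'll retract and verify.

```bash
echo '[0, 0, -0.005, 0, 0, 0, 0, 0, 0, -0.02, 0, 0, 0, 0, 0, 0, -0.03, 0, 0, 0, 0, 0.03, 0.0, -0.03, 0, 0, 0, 0, 0.04, 0, -0.01, 0, 0, 0, 0, 0.04, 0, 0, 0, 0, 0, 0, 0.04, 0, 0, 0, 0, 0, 0, 0.04, 0, 0, 0, 0, 0, 0]' > m.json && python3 inch.py m.json >/dev/null; echo '[0, 0, 0, 0, 0, 0, 0, 0, 0, 0, 0, 0, 0, 0, 0, 0, 0, 0, 0, 0, 0, 0, 0, 0, 0, 0, 0, 0]' > m.json && python3 inch.py m.json
python3 - <<'E'
from h import *
S=viewer.grab_frame("side");T=viewer.grab_frame("top")
a=cv2.resize(T[145:260,185:305],None,fx=3.3,fy=3.3,interpolation=cv2.INTER_CUBIC)[:379]
b=cv2.resize(S[112:272,165:300],None,fx=2.375,fy=2.375,interpolation=cv2.INTER_CUBIC)[:379]
cv2.imwrite("pics/crop6.png",np.hstack([a,b]))
W=lambda x,y,z:R@np.array([x,y,z])/1000+O
for n,(ou,ov,f,x0) in dict(top=(185,145,3.3,0),side=(165,112,2.375,396)).items():
    for ph in (0,.12,.3):
        q=proj(n,W(100,98-130*np.cos(ph),187+130*np.sin(ph)));print(n,"keeper tip exp",ph,np.round([(q[0]-ou)*f+x0,(q[1]-ov)*f]))
    for nm,P in dict(jugfootL=(0,65,182),jugfootR=(0,-65,182),endR=(190,-65,182)).items():
        q=proj(n,W(*P));print(n,nm,np.round([(q[0]-ou)*f+x0,(q[1]-ov)*f]))
E
```

```text
t: 11.48
tcp_pos: [0.4252, 0.0972, 0.309]
tool_rot: [[-0.979, 0.203, 0.001], [0.203, 0.979, -0.0], [-0.001, 0.0, -1.0]]
wrist_force: [0.1, 0.2, -0.1]
gripper_width: 0.0
finger_force: 0.0
top keeper tip exp 0 [216. 137.]
top keeper tip exp 0.12 [215. 134.]
top keeper tip exp 0.3 [210. 129.]
top jugfootL [107. 210.]
top jugfootR [227. 235.]
top endR [263.  63.]
side keeper tip exp 0 [580. 151.]
side keeper tip exp 0.12 [579. 141.]
side keeper tip exp 0.3 [577. 125.]
side jugfootL [478. 145.]
side jugfootR [528. 191.]
side endR [650. 145.]
```

View pics/crop6.png

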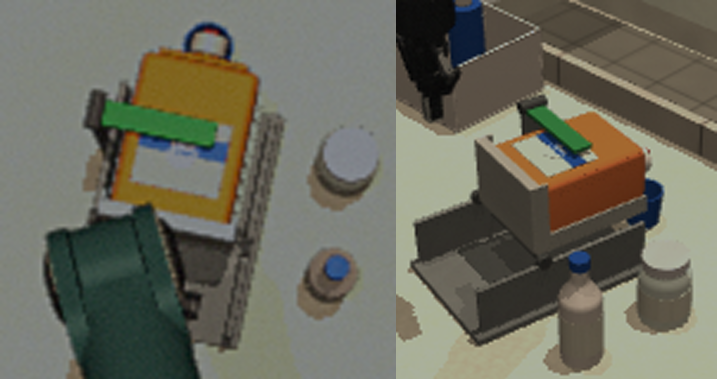

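The keeper tip appears at (216,136) in the top view and (581,151) in the side view, which matches 0 rad. The jug lies at its predicted corners, the cup and the bottles beside the stand are unmoved, and the tool is clear.

```bash
python3 -c "from rig import arm, viewer, order;print(order.sign_off())"
```

```text
the job is handed in; nothing more can be done
None
```

The jug lies on its side in the cradle with its tap over the cup, the keeper is flat across it, the bystanders in view had not moved, and the job was handed in after about 11.6 s; no verdict was returned.

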